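# Lay the heavy-headed rim gauge over the bowl and shut its keeper

### The job

The keeper arm lies across the fork of the gauge stand: push it well aside by its knob first. Then pick up the long rim gauge at its balance point, so that it carries level, bring it over to the stand and lower it into both forks above the bowl, roughly centred and with its heavy head towards the keeper, letting go only when it rests in the forks. Last, push the keeper fully back over the gauge; do not touch the bowl or disturb the short gauge and the other things about.

Things in the scene. Friction and masses are not known exactly. Their poses are not given: they have to be found in the camera images.
- gauge: The long rim gauge, loose, lying on the table: plain steel bar 200 x 14 x 26 mm (length, width, height) with a heavy dark steel head clamped round it near one end. Origin: middle of the bar's underside; x along the bar towards the head, z up. Head 20 mm long, 50 mm wide, 44 mm high, centred at x = +60 mm, underside flush with the bar's. Mass 0.5 to 0.75 kg, half of it in the head.
- gauge_balance (a point): Balance point (centre of mass along the bar) of the long gauge: at x = +30 mm of it (20 mm from the near face of the head), 13 mm above its underside, on the bar's middle line; axes as the gauge.
- stand: Gauge stand, fixed: wooden base 130 x 240 x 12 mm (x, y, z) with two upright steel fork posts, 60 mm wide in x, 10 mm thick in y, centred at y = -84 and +84 mm; the keeper is at the +y post. Origin: middle of the base's underside. Each fork is an open-topped slot at x = 0, 20 mm wide, flaring to about 40 mm; slot floor 118 mm above the table, fork tips about 144 mm.
- stand_seat (a point): Point midway between the two forks at the height of their floors, 118 mm above the table; axes as the stand. The gauge's origin belongs here, gauge x along the stand's +y; its head then lies 9 mm inside the keeper-side post, and 11 mm of bar reaches past each post.
- keeper (a joint): Angle of the keeper: 0 = shut (arm along the stand's -x, across the +y fork, 6 mm above the laid gauge), growing as it swings outwards about its vertical pivot, away from the bowl; at 1.57 the arm points along the stand's +y. Stops at 0 and 1.75; it stays where it is left (about 1 N at the knob moves it). Well aside means over 1.2.
- keeper_pivot (a point): Axis of the keeper, fixed on the stand at its x = +42 mm, y = +84 mm, at the height of the arm's underside (150 mm above the table; the arm is 8 mm thick and 14 mm wide); axes as the stand.
- keeper_knob (a point): Middle of the keeper's upright round knob, 16 mm in diameter, 32 mm high, 158 to 190 mm above the table, on the arm's end 70 mm from the pivot axis. Push it sideways.
- bowl: Clay-red bowl, loose and delicate, on the stand's base between the posts: 100 mm across the rim, 82 mm high (rim 94 mm above the table). Origin: middle of its underside.
- vase: Clay-red waisted vase, loose, 165 mm high, 74 mm across, standing between the gauge and the stand. Origin: middle of its underside.
- mug: White cup, loose, 72 mm across, 85 mm high, near the light end of the long gauge. Origin: middle of its underside.
- jar: Amber jar, loose, 56 mm across, 85 mm high, beyond the head end of the long gauge. Origin: middle of its underside.
- rib: Flat dark wooden rib, loose, 90 x 50 x 8 mm (x, y, z), beside the long gauge. Origin: middle of its underside.
- short_gauge: Short rim gauge, loose, not wanted: like the long one but the bar is 130 mm long with the head centred at x = +40 mm. Origin: middle of the bar's underside.
Not all that is in view belongs to the job. Leave any turquoise or yellow look-alike of the gauge alone.

How it is judged:
On the way, in this order (a step that is already met when the one before it is completed fails the run):
1. the keeper has been pushed well aside (over 1.2 rad) (value of joint keeper above 1.2 rad), for 0.1 s.
2. the long gauge is held within 15 mm of its balance point, measured along the bar, lifted at least 80 mm, level within 0.12 rad (x of the grasp point in the frame of gauge between 0.015 and 0.045 m and height (world z) of gauge above 0.08 m and angle between gauge's own z axis and vertical below 0.12 rad and contact force between the fingers and gauge above 0.5 N), for 0.2 s.
3. the long gauge is in both forks, resting on the stand, while still between the fingers (z of gauge in the frame of stand_seat between -0.006 and 0.007 m and horizontal distance between gauge and stand_seat below 0.014 m and contact force between gauge and stand above 0.3 N and contact force between the fingers and gauge above 0.5 N).
At the end, for the whole second after the job is handed in: The long gauge rests in both forks of the stand (within 6 mm of the seat height, its middle within 14 mm of midway between the forks, along the forks within 0.08 rad, level within 0.08 rad), its head on the keeper side, released and at rest; the keeper is shut over it to within 0.2 rad (z of gauge in the frame of stand_seat between -0.006 and 0.006 m and horizontal distance between gauge and stand_seat below 0.014 m and y of gauge_balance in the frame of stand above 0.005 m and angle between the x axis of gauge and the y axis of stand, either way round below 0.08 rad and angle between gauge's own z axis and vertical below 0.08 rad and linear speed of gauge below 0.02 m/s and value of joint keeper below 0.2 rad); the robot touches nothing.
It fails at once if the long gauge tips more than 0.2 rad (11 degrees) from level (angle between gauge's own z axis and vertical above 0.2 rad).
It fails at once if the bowl is touched by the robot or the gauge, or moved more than 8 mm (distance of bowl from where it was at the start of the episode above 0.008 m or contact force between bowl and the fingers above 0.5 N or contact force between bowl and the arm above 0.5 N or contact force between bowl and gauge above 0.5 N).
It fails at once if the vase, cup, jar, rib or short gauge is moved more than 20 mm or the vase, cup or jar tipped over 0.3 rad (distance of any of vase, mug, jar, rib, short_gauge from where it was at the start of the episode above 0.02 m or angle between any of vase, mug, jar's own z axis and vertical above 0.3 rad).
It also fails if it takes over 72 s, if anything falls off the work surface, if the arm or the gripper's body presses on something with over 40 N, if the wrist force passes 120 N, or if a joint passes its speed limit or range.

### The arm

A 6-joint arm with a two-finger parallel gripper is mounted at the origin on the work surface. World frame = base frame: x ahead of the robot, y to its left, z up, the work surface at z = 0. Lengths are in m, angles in rad, forces in N, time in s.
With the tool pointing down it reaches from about 0.35 to 0.975 m from the base axis. Payload 4.9 kg.
Tool frame: the origin (TCP) lies on the centre line of the jaws, within the pads' length; the fingertips stand 11 mm ahead of it and the grasp point (between the pads) lies 8 mm behind it (manip.finger_overhang is the distance from the TCP to the fingertips, in m); y points along the fingers, z is the direction in which the jaws open and shut, and the axes are right-handed (so a half turn about y gives the same grasp; the last joint's range is limited). The gripper opens to 85 mm and grips with 20 to 120 N. Pads are 22 mm wide; open, the fingers measure 114 mm over their backs; the gripper's body (76 mm by 85 mm) begins 54 mm behind the grasp point. The pads swing forward as they close: fully open they stand 13 mm farther back than shut.
Start: joints at [-1.423, 0.053, 1.613, -0, 1.476, -0.119], TCP at [0.165, -0.603, 0.212] pointing down, gripper open.
Joint ranges: [-3.01, 3.01], [-1.01, 2.22], [0.06, 2.58], [-1.02, 4.17], [0.09, 2.62], [-3.14, 3.14]. Speed limits (rad/s): [2.57, 2.57, 3.14, 3.14, 3.14, 3.14].

### API

Orientations are given as a unit quaternion [w, x, y, z].
In Python, from plant import readout, cams, workorder, manip gives the robot as it stands.
- The arm moves only by the tool play_rows, never from a script. Its arguments are lists of equal length, an entry for each row: "slide": the shift along the tool's x, y, z in cm, a list of three; "yaw": the turn about the tool's y in degrees; "grip": the closure, from -1 (fully open) to 1 (shut), so that 0 is half open. In form: {"slide": [[x, y, z], ...], "yaw": [yaw, ...], "grip": [grip, ...]}. A call has 1 to 12 rows; each row shifts and turns the commanded pose from where the row before left it, along the tool's axes as they then stand; what a row does not reach is not made up. A row lasts 1/10 s, in which the tool goes at most 50 mm and 8.59 degrees, less where a joint would pass 70% of its speed; a pose out of reach is approached as far as the arm can. A call with a gripper value outside its range is refused whole. The fingers move at their own pace and stop on an object; the grip force is fixed at half the most. Time passes only in rows, so rows that do not move let the fingers close. It gives the time, the measured TCP pose, the force and the opening at its end, in the units of the state.
- readout.state(): the state, without advancing time (a new reading comes with each control period).
- cams.grab_frame(name): name is "scene" or "top" or "wrist"; returns a dict with "image" (384x512x3 uint8, red, green, blue), "mtx" (3x3 intrinsics, pixels), "R" (3x3) and "t" (3): a world point X has camera coordinates R X + t; the wrist camera has in their place "mount" (4x4, takes a point from camera to tool coordinates, whose origin is the TCP and whose axes are the tool frame's). Camera axes: x right, y down, z forward; pixel columns grow to the right and rows downward; lengths in m; the calibration is good to about 2 mm. A picture is of the moment at which its call begins: read the wrist's pose just before it. There is no depth.
- workorder.job_done(): hands the job in, once; it reports no verdict.
The state is a dict: "time": time; "joint_pos": joint angles; "joint_vel": joint speeds; "joint_efforts": joint torques, N m; "tool_pos": TCP position; "tool_rot": TCP orientation; "contact_force": force on the tool from outside, world axes, zero at the start; "ft_torque": the same for the moment, N m; "gripper_width": opening from 0.0 (shut) to 1.0 (fully open).
Only numpy, scipy, OpenCV 4.12 (cv2) and the standard library are available. Lean on these libraries where they do the work, as an engineer would, in place of code of your own. Each camera call takes 0.05 s, during which the arm holds its last target.

## Working session

There is one attempt and no reset: what is moved stays moved. The work goes in short steps, Python scripts to look and compute and a tool call to move; the robot and the scene stay as the last step left them, time stands still between calls to the robot, and variables do not carry over. Pictures are saved under pics/ and viewed, and the job is handed in when it is done.

Besides the shell and the picture viewer there is one more tool, called after "Request:" by a JSON object that holds its "op" and its "data". play_rows: Moves the arm, as the interface text tells. Its arguments: {"type":"object","properties":{"slide":{"type":"array","items":{"type":"array","items":{"type":"number"}}},"yaw":{"type":"array","items":{"type":"number"}},"grip":{"type":"array","items":{"type":"number"}}},"required":["slide","yaw","grip"]}

```bash
ls; mkdir -p pics
cat > h.py <<'E'
import numpy as np, cv2
from plant import readout, cams, workorder, manip
def save(n,fn):
    f=cams.grab_frame(n); cv2.imwrite('pics/'+fn,f['image'][:,:,::-1]); return f
def ray(f,u,v,z):
    d=f['R'].T@(np.linalg.inv(f['mtx'])@np.array([u,v,1.0])); c=-f['R'].T@f['t']
    return c+d*(z-c[2])/d[2]
def proj(f,X):
    p=f['mtx']@(f['R']@np.array(X)+f['t']); return p[:2]/p[2]
def Rq(q):
    from scipy.spatial.transform import Rotation as R
    return R.from_quat([q[1],q[2],q[3],q[0]]).as_matrix()
E
python3 - <<'E'
from h import *
s=readout.state(); print(s); print(Rq(s['tool_rot']).round(3))
import pickle
d={}
for n in ['scene','top','wrist']: d[n]=save(n,n+'0.png')
pickle.dump(d,open('f0.pkl','wb'))
for n in d: print(n,{k:(v if k!='image' else 0) for k,v in d[n].items()})
E
```

```text
pics
{'time': 0.0, 'joint_pos': array([-1.42300920e+00,  5.33943309e-02,  1.61430904e+00, -7.81210864e-06,
        1.47597324e+00, -1.19010604e-01]), 'joint_vel': array([ 0.00036575, -0.00015695, -0.00074307, -0.00107122, -0.0017145 ,
       -0.00045983]), 'joint_efforts': array([ 1.03084225e-03, -3.93681479e+01, -3.70174527e+01, -6.69498445e-05,
        7.09206535e-03, -2.36361177e-05]), 'tool_pos': array([ 0.16467075, -0.60222894,  0.21033084]), 'tool_rot': array([ 0.09403459, -0.09406129,  0.70156079, -0.70008744]), 'contact_force': array([0.60014694, 0.55562619, 0.32422896]), 'ft_torque': array([-0.07044445,  0.00795028, -0.05121283]), 'gripper_width': 1.0011699175576743}
[[-0.965 -0.     0.264]
 [-0.264  0.002 -0.965]
 [-0.    -1.    -0.002]]
scene {'image': 0, 'mtx': array([[371.28426827,   0.        , 255.14174652],
       [  0.        , 371.28426827, 190.41215941],
       [  0.        ,   0.        ,   1.        ]]), 'R': array([[ 8.16467129e-01,  5.77391770e-01,  4.13331613e-04],
       [ 4.43938497e-01, -6.27298026e-01, -6.39856075e-01],
       [-3.69188350e-01,  5.22604947
[... 290 characters left out ...]
88109, -0.03916723],
       [-0.98410878,  0.03295446, -0.17448183],
       [ 0.17557734,  0.03392021, -0.9838811 ]]), 't': array([0.10530641, 0.53035639, 0.94617433])}
wrist {'image': 0, 'mtx': array([[317.39137425,   0.        , 257.54240424],
       [  0.        , 317.39137425, 194.67511902],
       [  0.        ,   0.        ,   1.        ]]), 'mount': array([[-7.37425655e-04,  9.45027827e-01,  3.26989086e-01,
        -8.38410008e-02],
       [ 2.96212480e-04, -3.26988954e-01,  9.45028114e-01,
        -1.62567164e-01],
       [ 9.99999684e-01,  7.93746223e-04, -3.87989923e-05,
         2.15314766e-05],
       [ 0.00000000e+00,  0.00000000e+00,  0.00000000e+00,
         1.00000000e+00]])}
```

View pics/scene0.png

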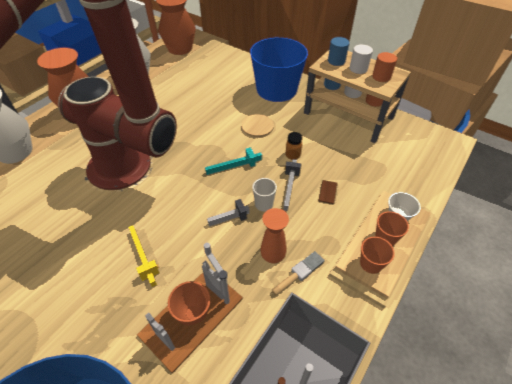

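View pics/top0.png

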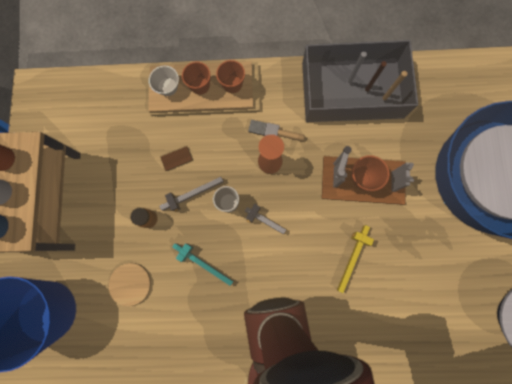

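View pics/wrist0.png

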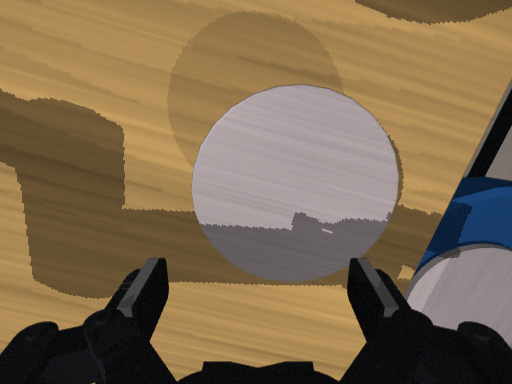

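In the top view the candidates for the gauge are:
- grey bar at (165–225, 180–208), head at its left end
- grey bar at (248–288, 208–233)
- turquoise bar at (175–235, 245–283)
- yellow bar at (342–370, 228–290)

The first one is long, plain steel, and lies between the cup and the jar, so it fits. I'll confirm it in an enlarged crop.

Run:
```python
from h import *
a=cv2.imread('pics/top0.png'); 
cv2.imwrite('pics/c1.png',cv2.resize(a[140:260,120:300],None,fx=4.4,fy=4.4,interpolation=cv2.INTER_CUBIC))
cv2.imwrite('pics/c2.png',cv2.resize(a[130:220,310:430],None,fx=6,fy=6,interpolation=cv2.INTER_CUBIC))
b=cv2.imread('pics/scene0.png')
cv2.imwrite('pics/c3.png',cv2.resize(b[235:375,130:250],None,fx=4.2,fy=4.2,interpolation=cv2.INTER_CUBIC))
```

```text
(no output)
```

View pics/c1.png

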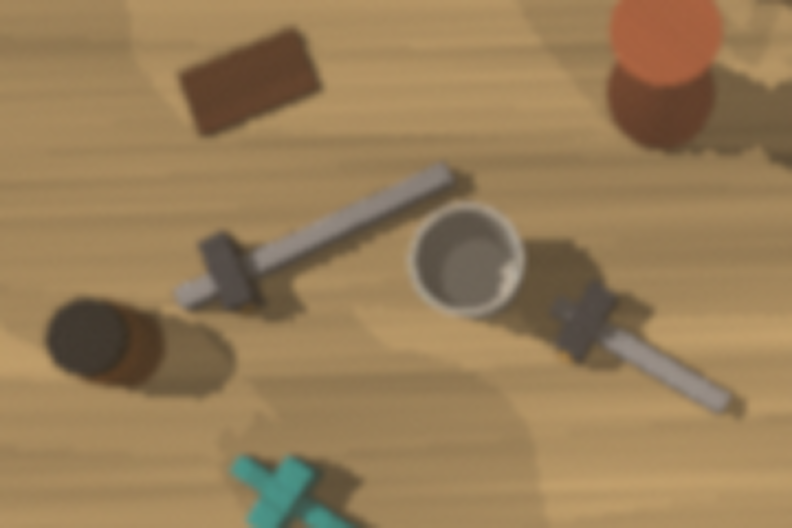

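View pics/c2.png

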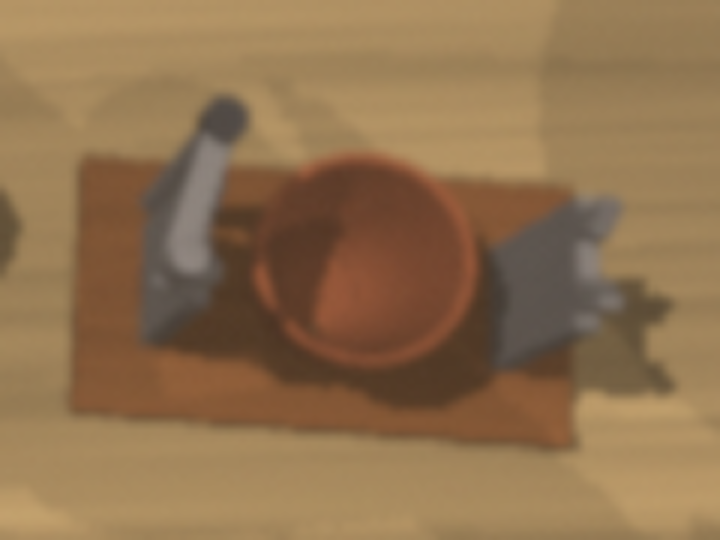

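View pics/c3.png

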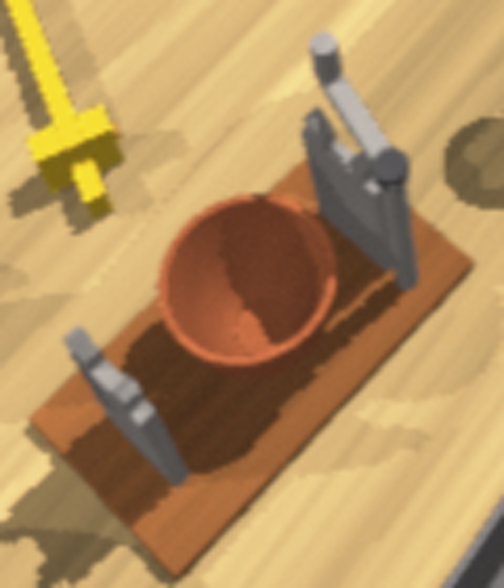

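The crop confirms it. The steel bar from (162,207) to (221,179), with a dark head at the jar end, is the long gauge; the one at (250–287) is short and lies by the cup. Next I'll measure it and the stand.

Run:
```python
from h import *
import pickle
d=pickle.load(open('f0.pkl','rb')); T=d['top']; S=d['scene']
print('cam',-T['R'].T@T['t'],-S['R'].T@S['t'])
# base corners
c=np.array([[323.7,155.8],[405.8,161.3],[405.3,204.5],[321.7,198.7]])
P=np.array([ray(T,u,v,.012) for u,v in c])[:,:2]; print(P.round(4)); 
print([np.linalg.norm(P[i]-P[(i+1)%4]).round(4) for i in range(4)])
cs=np.array([[30,420],[175,575],[470,262],[310,160]])/4.2+[130,235]
Q=np.array([ray(S,u,v,.012) for u,v in cs])[:,:2]; print('scene',Q.round(4)); 
print([np.linalg.norm(Q[i]-Q[(i+1)%4]).round(4) for i in range(4)])
o=P.mean(0); ey=(P[0]+P[3]-P[1]-P[2]); th=np.arctan2(ey[1],ey[0])-np.pi/2
print('o',o,Q.mean(0),'th',th)
ey2=Q[2]-Q[1]+Q[3]-Q[0]; print('th scene',np.arctan2(ey2[1],ey2[0])-np.pi/2)
def W(x,y,z): return np.r_[o+np.array([np.cos(th),np.sin(th)])*x+np.array([-np.sin(th),np.cos(th)])*y,z]
for n,p in dict(pivot=(.042,.084,.158),knobtop=(-.028,.084,.19),kbot=(-.028,.084,.158),slotK=(0,.084,.118),slotF=(0,-.084,.118)).items():
    a=proj(T,W(*p));b=proj(S,W(*p)); print(n,W(*p).round(4),a.round(1),((a-[310,130])*6).round(),b.round(1),((b-[130,235])*4.2).round())
# gauge
for n,(u,v),z in [('tail',(221.1,179.1),.026),('headend',(162,207.5),.026)]: print(n,ray(T,u,v,z))
```

```text
cam [0.35859274 0.05561654 1.02758515] [ 0.88821117 -0.44678633  0.92396816]
[[ 0.6294 -0.1373]
 [ 0.6038 -0.3762]
 [ 0.4759 -0.3615]
 [ 0.5005 -0.1232]]
[np.float64(0.2403), np.float64(0.1287), np.float64(0.2395), np.float64(0.1297)]
scene [[ 0.4798 -0.3618]
 [ 0.6051 -0.3741]
 [ 0.6294 -0.1393]
 [ 0.5046 -0.1434]]
[np.float64(0.1258), np.float64(0.2361), np.float64(0.1249), np.float64(0.2198)]
o [ 0.55239424 -0.24956052] [ 0.55472727 -0.25465935] th -0.10492433873128904
th scene -0.10802668150814365
pivot [ 0.603  -0.1704  0.158 ] [347.3 150.2] [224. 121.] [222.5 274.6] [389. 166.]
knobtop [ 0.5333 -0.1631  0.19  ] [349.7 174.3] [238. 266.] [199.6 249.5] [292.  61.]
kbot [ 0.5333 -0.1631  0.158 ] [346.5 177. ] [219. 282.] [201.1 256.6] [299.  91.]
slotK [ 0.5612 -0.166   0.118 ] [343.2 169.7] [199. 238.] [211.1 271.8] [341. 155.]
slotF [ 0.5436 -0.3331  0.118 ] [407.9 174.1] [588. 264.] [155.6 324.6] [108. 376.]
tail [0.56617387 0.16925795 0.026     ]
headend [0.48752819 0.34352041 0.026     ]
```

Run:
```python
from h import *
import pickle
d=pickle.load(open('f0.pkl','rb')); T=d['top']; S=d['scene']
o=np.array([.5524,-.2496]); th=-.105
def W(x,y,z): return np.r_[o+np.array([np.cos(th),np.sin(th)])*x+np.array([-np.sin(th),np.cos(th)])*y,z]
for a in [0,.15,.3,.45,.6]:
  for z in (.19,.158):
    p=W(.042-.07*np.cos(a),.084+.07*np.sin(a),z); A=proj(T,p);B=proj(S,p); print(a,z,p.round(4),((A-[310,130])*6).round(),((B-[130,235])*4.2).round())
A=ray(T,(190/6+310),250/6+130,.19);B=ray(S,325/4.2+130,40/4.2+235,.19);print(A,B)
```

```text
0 0.19 [ 0.5334 -0.1631  0.19  ] [238. 266.] [292.  61.]
0 0.158 [ 0.5334 -0.1631  0.158 ] [219. 282.] [299.  91.]
0.15 0.19 [ 0.5352 -0.1528  0.19  ] [212. 262.] [307.  49.]
0.15 0.158 [ 0.5352 -0.1528  0.158 ] [194. 278.] [313.  79.]
0.3 0.19 [ 0.5386 -0.1429  0.19  ] [187. 255.] [324.  39.]
0.3 0.158 [ 0.5386 -0.1429  0.158 ] [170. 271.] [329.  69.]
0.45 0.19 [ 0.5435 -0.1336  0.19  ] [163. 244.] [342.  32.]
0.45 0.158 [ 0.5435 -0.1336  0.158 ] [147. 261.] [347.  62.]
0.6 0.19 [ 0.5497 -0.1251  0.19  ] [141. 230.] [360.  27.]
0.6 0.158 [ 0.5497 -0.1251  0.158 ] [125. 247.] [365.  57.]
[ 0.54049275 -0.14434485  0.19      ] [ 0.53944017 -0.14281985  0.19      ]
```

Request:
{"op": "play_rows", "data": {"slide": [[0, -0.5, 0], [0, -0.5, 0], [0, -0.5, 0], [0, -0.5, 0], [0, -0.5, 0], [0, -0.5, 0], [0, -0.5, 0], [0, -0.5, 0]], "yaw": [-8.5, -8.5, -8.5, -8.5, -8.5, -8.5, -8.5, -9.2], "grip": [1, 1, 1, 1, 1, 1, 1, 1]}}

```text
time: 0.95
tool_pos: [0.1647, -0.6026, 0.2512]
tool_rot: [0.472, -0.472, 0.527, -0.526]
contact_force: [0.1, -0.0, -0.9]
gripper_width: -0.002
```

```bash
cat >> h.py <<'E'
o=np.array([.5524,-.2496]); th=-.105
def local(p):
    c,s=np.cos(th),np.sin(th); d=np.array(p[:2])-o; return np.array([c*d[0]+s*d[1],-s*d[0]+c*d[1]])
def rep():
    s=readout.state(); R=Rq(s['tool_rot']); print('t',round(s['time'],2),'pos',s['tool_pos'].round(4),'loc',local(s['tool_pos']).round(4),'psi',np.degrees(np.arctan2(R[1,2],R[0,2])).round(2),'F',s['contact_force'].round(1),'w',round(s['gripper_width'],3),'q',s['joint_pos'].round(3)); return s
E
python3 -c "
from h import *
rep(); print([ (k,getattr(manip,k)) for k in dir(manip) if k[0]!='_'])"
```

```text
t 0.95 pos [ 0.1647 -0.6026  0.2512] loc [-0.3485 -0.3917] psi -6.26 F [ 0.1 -0.  -0.9] w -0.002 q [-1.423  0.032  1.568 -0.     1.542 -1.314]
[('IKError', <class 'plant.IKError'>), ('finger_overhang', 0.011)]
```

Request:
{"op": "play_rows", "data": {"slide": [[-3.0, 0, 2.1], [-3.8, 0, 2.7], [-3.8, 0, 2.7], [-3.8, 0, 2.7], [-3.8, 0, 2.7], [-3.8, 0, 2.7], [-3.8, 0, 2.7], [-3.8, 0, 2.7], [-3.8, 0, 2.7], [-3.8, 0, 2.7], [-3.8, 0, 2.7], [-3.8, 0, 2.7]], "yaw": [0, 0, 0, 0, 0, 0, 0, 0, 0, 0, 0, 0], "grip": [1, 1, 1, 1, 1, 1, 1, 1, 1, 1, 1, 1]}}

```text
time: 2.15
tool_pos: [0.5332, -0.1927, 0.2513]
tool_rot: [0.47, -0.47, 0.528, -0.528]
contact_force: [0.6, 0.2, 0.6]
gripper_width: -0.001
```

Request:
{"op": "play_rows", "data": {"slide": [[0, 0, 0], [0, 0, 0], [0, 0, 0]], "yaw": [0, 0, 0], "grip": [1, 1, 1]}}

```text
time: 2.45
tool_pos: [0.5318, -0.195, 0.2512]
tool_rot: [0.47, -0.47, 0.528, -0.528]
contact_force: [-0.1, 0.0, 0.2]
gripper_width: -0.001
```

```bash
python3 -c "
from h import *
rep(); save('wrist','w1.png');save('scene','s1.png')"
```

```text
t 2.45 pos [ 0.5318 -0.195   0.2512] loc [-0.0262  0.0521] psi -6.65 F [-0.1  0.   0.2] w -0.001 q [-0.483 -0.107  1.704 -0.     1.545 -0.366]
```

View pics/w1.png

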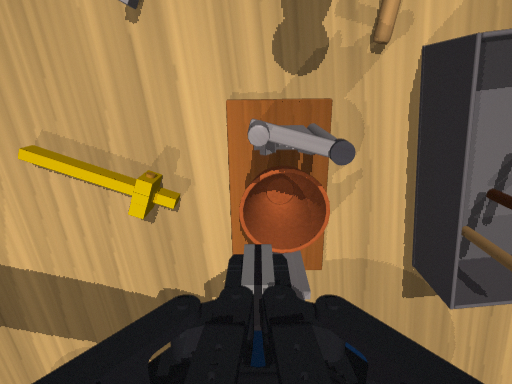

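View pics/s1.png

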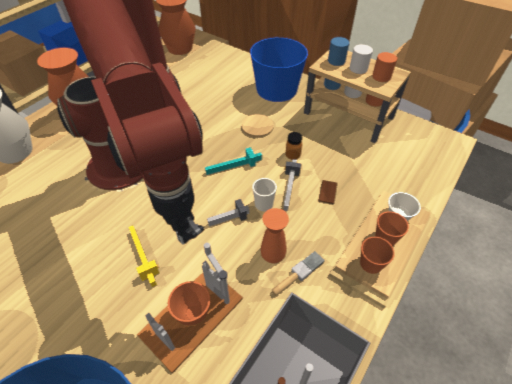

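```bash
cat >> h.py <<'E'
def wframe(s,f):
    R=Rq(s['tool_rot']); M=f['mount']; Rc=R@M[:3,:3]; t=R@M[:3,3]+s['tool_pos']
    return dict(mtx=f['mtx'],R=Rc.T,t=-Rc.T@t,image=f['image'])
E
python3 -c "
from h import *
s=rep(); f=cams.grab_frame('wrist'); w=wframe(s,f)
for n,u,v,z in [('bl',228,99,.012),('br',331,99,.012),('pivot',343,152,.158),('knobtop',258,130,.19)]:
    p=ray(w,u,v,z); print(n,p.round(4),local(p).round(4))
import numpy as np
print('bl exp',[proj(w,np.r_[o+np.array([[np.cos(th),-np.sin(th)],[np.sin(th),np.cos(th)]])@np.array(q[:2]),q[2]]).round(1) for q in [(-.065,.12,.012),(.065,.12,.012),(-.065,-.12,.012),(.065,-.12,.012)]])
"
```

```text
t 2.55 pos [ 0.5316 -0.1955  0.2515] loc [-0.0264  0.0516] psi -6.73 F [-0.3  0.3 -1.2] w 0.002 q [-0.484 -0.107  1.704 -0.     1.545 -0.366]
bl [ 0.5033 -0.1237  0.012 ] [-0.062   0.1201]
br [ 0.6275 -0.1382  0.012 ] [0.063  0.1186]
pivot [ 0.6041 -0.1713  0.158 ] [0.0432 0.0833]
knobtop [ 0.5378 -0.1414  0.19  ] [-0.0259  0.1061]
bl exp [array([225.5,  99.1]), array([332.7,  97.8]), array([232.9, 270.5]), array([321.9, 269.7])]
```

Request:
{"op": "play_rows", "data": {"slide": [[0, 3.3, 0], [0, 3.4, 0], [-1.0, 0, 0], [-1.0, 0, 0], [-1.0, 0, 0.2], [-1.0, 0, 0.4], [-1.0, 0, 0.5], [-1.0, 0, 0.7], [-1.0, 0, 0.8]], "yaw": [0, 0, 0, 0, 0, 0, 0, 0, 0], "grip": [1, 1, 1, 1, 1, 1, 1, 1, 1]}}

```text
time: 3.5
tool_pos: [0.5672, -0.127, 0.1851]
tool_rot: [-0.471, 0.47, -0.528, 0.528]
contact_force: [0.7, 0.3, -0.2]
gripper_width: 0.001
```

```bash
python3 -c "
from h import *
rep(); save('wrist','w2.png')"
```

```text
t 3.5 pos [ 0.5672 -0.127   0.1851] loc [0.0018 0.1234] psi -6.6 F [ 0.7  0.3 -0.2] w 0.001 q [-0.348 -0.034  1.744  0.     1.43  -0.233]
```

View pics/w2.png

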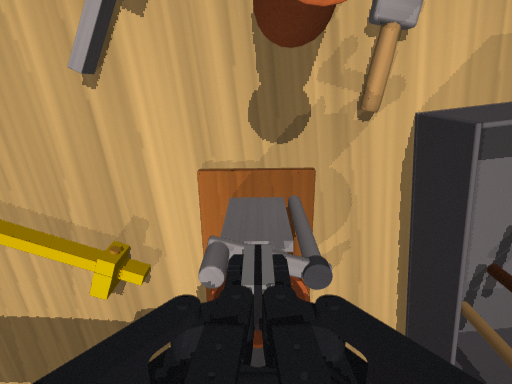

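```bash
python3 -c "
from h import *
a=cv2.imread('pics/w2.png'); cv2.imwrite('pics/c4.png',cv2.resize(a[160:310,180:350],None,fx=4,fy=4,interpolation=cv2.INTER_CUBIC))
save('scene','s2.png');a=cv2.imread('pics/s2.png'); cv2.imwrite('pics/c5.png',cv2.resize(a[200:350,130:280],None,fx=4,fy=4,interpolation=cv2.INTER_CUBIC))
s=readout.state(); w=wframe(s,cams.grab_frame('wrist'))
for n,p in [('piv',(.042,.084,.158)),('k15 top',(.042,.154,.19)),('k.3 top',(-.025,.105,.19)),('tipm',(-.028,.084,.144)),('tipp',(.028,.084,.144)) ]:
    print(n,proj(w,np.r_[o+np.array([[np.cos(th),-np.sin(th)],[np.sin(th),np.cos(th)]])@np.array(p[:2]),p[2]]))
"
```

```text
piv [316.59255597 274.29504952]
k15 top [334.39358015 193.26993408]
k.3 top [211.5967584  274.90507963]
tipm [217.68569771 264.17580809]
tipp [294.11177832 263.65426938]
```

View pics/c4.png

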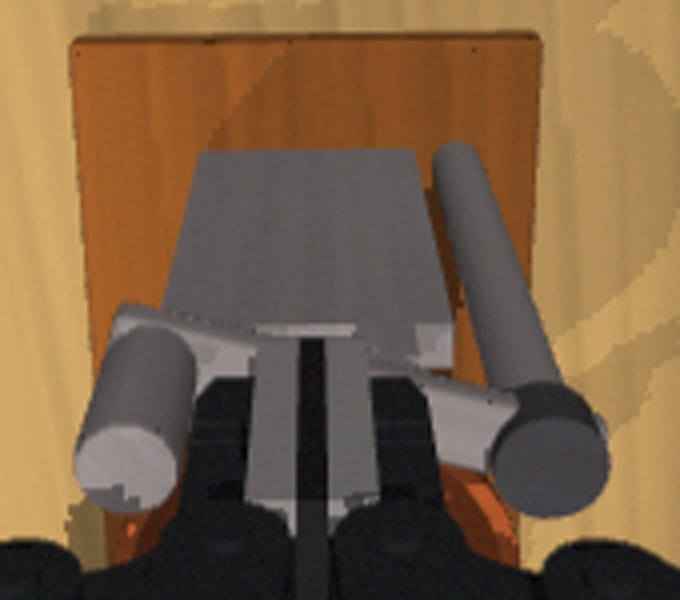

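View pics/c5.png

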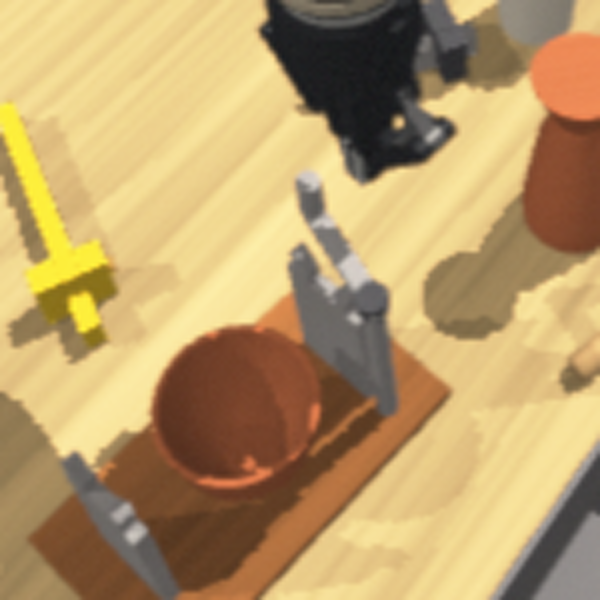

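```bash
python3 -c "
from h import *
s=rep(); f=cams.grab_frame('wrist'); M=np.linalg.inv(f['mount'])
for y in (.011,0,-.008,-.02,-.04):
  for x in (-.011,.011):
   for z in (0.,.0145):
    p=M@[x,y,z,1]; q=f['mtx']@p[:3]; print(x,y,z,(q[:2]/q[2]).round(1), ((q[:2]/q[2]-[180,160])*4).round())
"
```

```text
t 3.65 pos [ 0.5668 -0.1273  0.1845] loc [0.0015 0.1231] psi -6.53 F [ 0.4 -0.7 -0.2] w -0.001 q [-0.349 -0.033  1.745 -0.     1.43  -0.235]
-0.011 0.011 0.0 [258.3 215.7] [313. 223.]
-0.011 0.011 0.0145 [282.8 215.7] [411. 223.]
0.011 0.011 0.0 [258.2 248.7] [313. 355.]
0.011 0.011 0.0145 [281.8 248.7] [407. 355.]
-0.011 0 0.0 [258.3 223.3] [313. 253.]
-0.011 0 0.0145 [284.2 223.3] [417. 253.]
0.011 0 0.0 [258.3 257.9] [313. 392.]
0.011 0 0.0145 [283.2 258. ] [413. 392.]
-0.011 -0.008 0.0 [258.3 229.5] [313. 278.]
-0.011 -0.008 0.0145 [285.4 229.5] [422. 278.]
0.011 -0.008 0.0 [258.3 265.3] [313. 421.]
0.011 -0.008 0.0145 [284.3 265.3] [417. 421.]
-0.011 -0.02 0.0 [258.4 239.8] [314. 319.]
-0.011 -0.02 0.0145 [287.4 239.8] [430. 319.]
0.011 -0.02 0.0 [258.3 277.6] [313. 471.]
0.011 -0.02 0.0145 [286.1 277.7] [424. 471.]
-0.011 -0.04 0.0 [258.5 260.7] [314. 403.]
-0.011 -0.04 0.0145 [291.4 260.8] [446. 403.]
0.011 -0.04 0.0 [258.4 302.4] [314. 570.]
0.011 -0.04 0.0145 [289.7 302.5] [439. 570.]
```

```bash
python3 -c "
from h import *
s=rep(); f=cams.grab_frame('scene')
R=Rq(s['tool_rot'])
for y in (.011,0,-.011,-.022,-.033):
  for x in (-.011,.011):
    print(y,x,((proj(f,s['tool_pos']+R@[x,y,0])-[130,200])*4).round())
"
```

```text
t 3.7 pos [ 0.5664 -0.1277  0.1844] loc [0.0011 0.1227] psi -6.58 F [ 0.4 -0.6  0.9] w 0.005 q [-0.35  -0.034  1.746 -0.     1.43  -0.235]
0.011 -0.011 [378. 186.]
0.011 0.011 [351. 210.]
0 -0.011 [377. 176.]
0 0.011 [350. 200.]
-0.011 -0.011 [376. 166.]
-0.011 0.011 [348. 190.]
-0.022 -0.011 [375. 155.]
-0.022 0.011 [347. 180.]
-0.033 -0.011 [373. 145.]
-0.033 0.011 [345. 170.]
```

```bash
python3 -c "
from h import *
a=cv2.imread('pics/s2.png'); cv2.imwrite('pics/c6.png',cv2.resize(a[190:280,180:260],None,fx=6.5,fy=6.5,interpolation=cv2.INTER_CUBIC))"
```

```text
(no output)
```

View pics/c6.png

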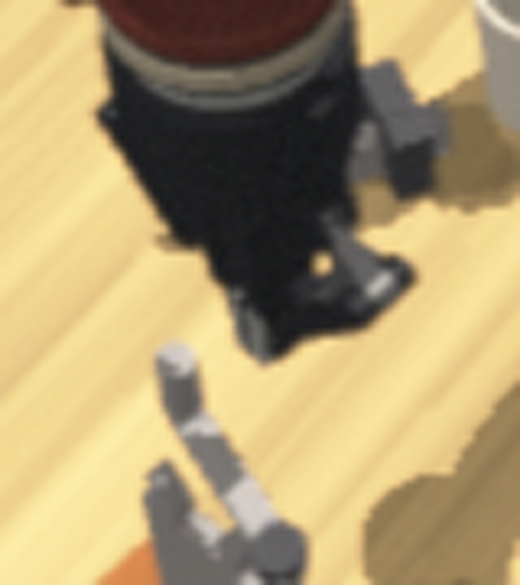

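Request:
{"op": "play_rows", "data": {"slide": [[-3, -1, 0], [-3, -1, -1], [-2, 0, -2], [0, 2, -2], [0, 4, 0], [0, 4, 0], [0, 4, 0], [0, 0, 0], [0, 0, 0]], "yaw": [0, 0, 0, 0, 0, 0, 0, 0, 0], "grip": [1, 1, 1, 1, 1, 1, 1, 1, 1]}}

```text
time: 4.65
tool_pos: [0.5254, -0.0431, 0.0647]
tool_rot: [0.47, -0.47, 0.529, -0.528]
contact_force: [0.2, 0.1, 0.5]
gripper_width: -0.004
```

```bash
python3 -c "
from h import *
rep(); save('wrist','w3.png'); save('scene','s3.png')
a=cv2.imread('pics/s3.png'); cv2.imwrite('pics/c7.png',cv2.resize(a[180:290,160:280],None,fx=5,fy=5,interpolation=cv2.INTER_CUBIC))"
```

```text
t 4.65 pos [ 0.5254 -0.0431  0.0647] loc [-0.0485  0.2026] psi -6.66 F [0.2 0.1 0.5] w -0.004 q [-0.223 -0.04   1.963 -0.     1.22  -0.107]
```

View pics/w3.png

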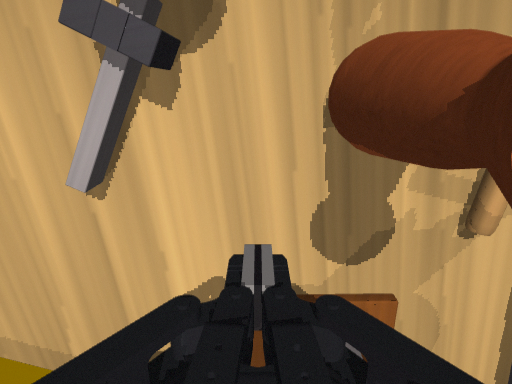

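View pics/c7.png

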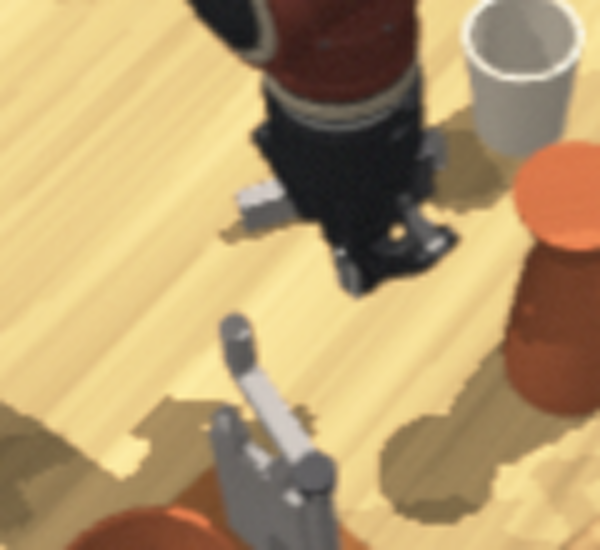

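```bash
python3 -c "
from h import *
import pickle
T=pickle.load(open('f0.pkl','rb'))['top']
print('vase',ray(T,271,147,.165),'mug',ray(T,226,199,.085),'jar',ray(T,140.5,216,.085),'rib',ray(T,177,159,.008))"
```

```text
vase [0.6168498 0.0241309 0.165    ] mug [0.49784542 0.1498095  0.085     ] jar [0.45832271 0.3857382  0.085     ] rib [0.63694987 0.30512829 0.008     ]
```

Request:
{"op": "play_rows", "data": {"slide": [[0, 1.5, 0], [0, 1.5, 0], [0, 0.5, 0], [0, 0.5, 0], [0, 0, 0], [0, 0, 0]], "yaw": [0, 0, 0, 0, 0, 0], "grip": [1, 1, 1, 1, 1, 1]}}

```text
time: 5.35
tool_pos: [0.5258, -0.0428, 0.0246]
tool_rot: [-0.47, 0.47, -0.528, 0.528]
contact_force: [0.1, 0.5, -0.4]
gripper_width: -0.002
```

Request:
{"op": "play_rows", "data": {"slide": [[0, 0.5, 0], [0, 0.4, 0], [0, 0.0, 0]], "yaw": [0, 0, 0], "grip": [1, 1, 1]}}

```text
time: 5.65
tool_pos: [0.5252, -0.0426, 0.0149]
tool_rot: [0.47, -0.471, 0.528, -0.528]
contact_force: [0.1, 0.5, -0.1]
gripper_width: -0.001
```

Request:
{"op": "play_rows", "data": {"slide": [[0, 0.2, 0], [0, 0.2, 0], [0, 0.2, 0], [0, 0, 0]], "yaw": [0, 0, 0, 0], "grip": [1, 1, 1, 1]}}

```text
time: 6.05
tool_pos: [0.5255, -0.0427, 0.0092]
tool_rot: [0.47, -0.47, 0.528, -0.528]
contact_force: [-0.1, 0.6, -0.8]
gripper_width: 0.002
```

Request:
{"op": "play_rows", "data": {"slide": [[0, 0.3, 0], [0, 0.3, 0], [0, 0, 0]], "yaw": [0, 0, 0], "grip": [1, 1, 1]}}

```text
time: 6.35
tool_pos: [0.5253, -0.0427, 0.003]
tool_rot: [0.47, -0.471, 0.528, -0.528]
contact_force: [-0.7, 0.4, -0.7]
gripper_width: -0.001
```

```bash
python3 -c "
from h import *
rep(); save('wrist','w4.png'); save('scene','s4.png')
a=cv2.imread('pics/s4.png'); cv2.imwrite('pics/c8.png',cv2.resize(a[180:290,160:280],None,fx=5,fy=5,interpolation=cv2.INTER_CUBIC))"
```

```text
t 6.35 pos [ 0.5253 -0.0427  0.003 ] loc [-0.0487  0.203 ] psi -6.62 F [-0.7  0.4 -0.7] w -0.001 q [-0.222  0.051  1.99   0.     1.102 -0.107]
```

View pics/w4.png

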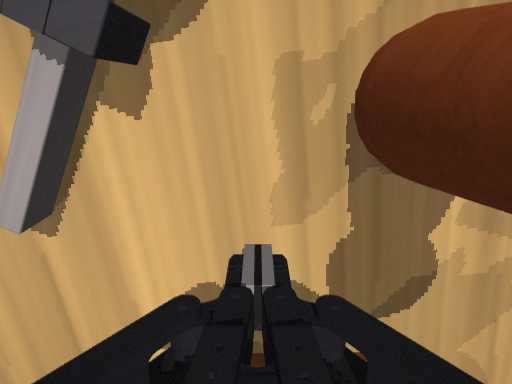

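View pics/c8.png

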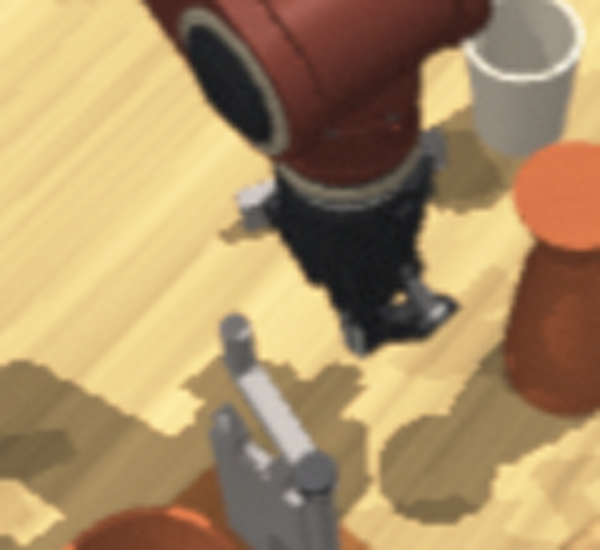

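Request:
{"op": "play_rows", "data": {"slide": [[0, 0.5, 0], [0, 0.5, 0], [0, 0.3, 0], [0, 0, 0]], "yaw": [0, 0, 0, 0], "grip": [1, 1, 1, 1]}}

```text
time: 6.85
tool_pos: [0.525, -0.0426, -0.0103]
tool_rot: [0.47, -0.471, 0.528, -0.528]
contact_force: [-0.0, 0.3, 0.6]
gripper_width: -0.0
```

Request:
{"op": "play_rows", "data": {"slide": [[0, 0.2, 0], [0, 0.2, 0], [0, 0, 0]], "yaw": [0, 0, 0], "grip": [1, 1, 1]}}

```text
time: 7.15
tool_pos: [0.5256, -0.0427, -0.0137]
tool_rot: [0.47, -0.47, 0.528, -0.528]
contact_force: [-0.6, 0.4, -0.0]
gripper_width: -0.0
```

Request:
{"op": "play_rows", "data": {"slide": [[0, 0.2, 0], [0, 0.2, 0], [0, 0, 0]], "yaw": [0, 0, 0], "grip": [1, 1, 1]}}

```text
time: 7.45
tool_pos: [0.5255, -0.0427, -0.0177]
tool_rot: [0.47, -0.47, 0.528, -0.528]
contact_force: [-0.6, -0.2, -0.0]
gripper_width: 0.0
```

Request:
{"op": "play_rows", "data": {"slide": [[0, 0.2, 0], [0, 0.2, 0], [0, 0, 0]], "yaw": [0, 0, 0], "grip": [1, 1, 1]}}

```text
time: 7.75
tool_pos: [0.526, -0.0428, -0.0197]
tool_rot: [0.47, -0.471, 0.528, -0.528]
contact_force: [-6.0, 0.6, 12.7]
gripper_width: -0.001
```

Request:
{"op": "play_rows", "data": {"slide": [[0, -3, 0], [0, -4, 0], [0, -4, 0], [0, -4, 0], [0, -4, 0], [0, -4, 0], [3, 0, 0.5], [4, 0, 0.6], [4, 0, 0.6], [3.8, 0, 0.5], [0, 0, 0], [0, 0, 0]], "yaw": [0, 0, 0, 0, 0, 0, 0, 0, 0, 0, 0.6, 0], "grip": [1, 1, 1, 1, 1, 1, 1, 1, 1, 1, 1, 1]}}

```text
time: 8.95
tool_pos: [0.5303, -0.1927, 0.2083]
tool_rot: [0.467, -0.467, 0.531, -0.531]
contact_force: [0.0, 0.7, -0.1]
gripper_width: 0.001
```

```bash
python3 -c "
from h import *
rep()"
```

```text
t 8.95 pos [ 0.5303 -0.1927  0.2083] loc [-0.0279  0.0542] psi -7.32 F [ 0.   0.7 -0.1] w 0.001 q [-0.481 -0.089  1.758  0.     1.473 -0.353]
```

Request:
{"op": "play_rows", "data": {"slide": [[0, 3.1, 0], [0, 3.0, 0], [-1.6, 0, -0.2], [-1.6, 0, -0.1]], "yaw": [-1.3, 0, 0, 0], "grip": [1, 1, 1, 1]}}

```text
time: 9.35
tool_pos: [0.5304, -0.1581, 0.1473]
tool_rot: [0.474, -0.474, 0.526, -0.524]
contact_force: [-0.3, -1.0, 0.4]
gripper_width: 0.001
```

Request:
{"op": "play_rows", "data": {"slide": [[-1.05, 0, 0.2], [-1.05, 0, 0.2], [-0.95, 0, 0.5], [-0.95, 0, 0.5], [-0.8, 0, 0.75], [-0.8, 0, 0.75], [-0.5, 0, 0.95], [-0.5, 0, 0.95], [-0.3, 0, 0.7], [0, 0, 0], [0, 0, 0]], "yaw": [0, 0, 0, 0, 0, 0, 0, 0, 0, 0, 0], "grip": [1, 1, 1, 1, 1, 1, 1, 1, 1, 1, 1]}}

```text
time: 10.45
tool_pos: [0.5929, -0.0972, 0.1475]
tool_rot: [0.474, -0.473, 0.525, -0.525]
contact_force: [0.9, -1.2, -0.4]
gripper_width: 0.003
```

```bash
python3 -c "
from h import *
rep(); save('wrist','w5.png'); save('scene','s5.png')
a=cv2.imread('pics/s5.png'); cv2.imwrite('pics/c9.png',cv2.resize(a[200:350,130:280],None,fx=4,fy=4,interpolation=cv2.INTER_CUBIC))"
```

```text
t 10.45 pos [ 0.5929 -0.0972  0.1475] loc [0.0243 0.1558] psi -5.92 F [ 0.9 -1.2 -0.4] w 0.003 q [-0.286  0.043  1.732  0.     1.367 -0.183]
```

View pics/w5.png

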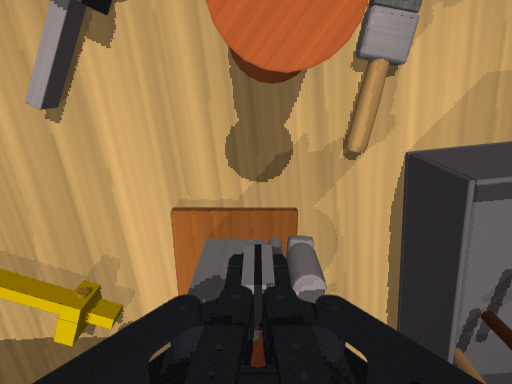

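View pics/c9.png

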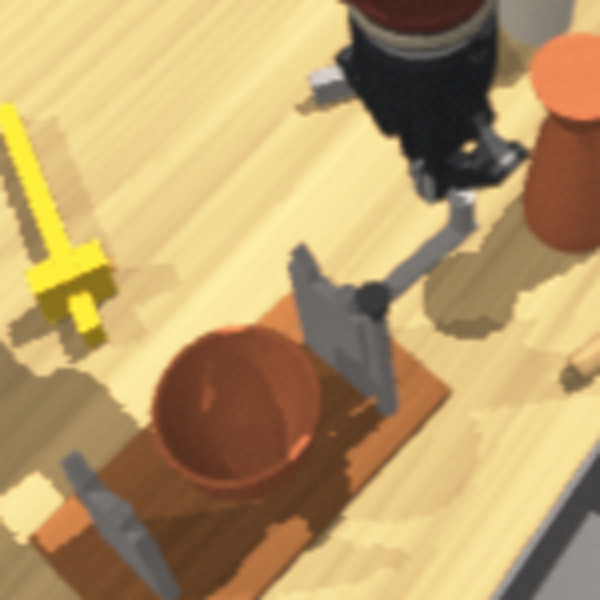

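Request:
{"op": "play_rows", "data": {"slide": [[0, 0, -1.0], [0, -2, -1.0], [0, -4, 0], [0, -4, 0], [-2.5, 0, 0.7], [-3.6, 0, 1.0], [-4, 0, 1.1], [-4, 0, 1.1], [-4, 0, 1.1], [-4, 0, 1.1], [-4, 0, 1.1], [-4, 0, 1.1]], "yaw": [0, -7, -7.8, -7.8, -7.8, 0, 0, 0, 0, 0, 0, 0], "grip": [1, 1, 1, 1, 1, 1, -1, -1, -1, -1, -1, -1]}}

```text
time: 11.75
tool_pos: [0.5259, 0.2147, 0.2478]
tool_rot: [0.595, -0.594, 0.383, -0.383]
contact_force: [0.3, -0.2, 1.0]
gripper_width: 0.992
```

Request:
{"op": "play_rows", "data": {"slide": [[-3.5, 0, 1.0], [-2, 0, 0.6], [0, 0, 0], [0, 0, 0]], "yaw": [0, 0, 0, 0], "grip": [-1, -1, -1, -1]}}

```text
time: 12.15
tool_pos: [0.5183, 0.2698, 0.2475]
tool_rot: [-0.595, 0.595, -0.382, 0.383]
contact_force: [-0.3, -0.9, -0.8]
gripper_width: 0.998
```

```bash
python3 -c "
from h import *
import pickle
s=rep(); f=save('wrist','w6.png'); pickle.dump((s,f),open('w6.pkl','wb')); save('scene','s6.png')"
```

```text
t 12.15 pos [0.5183 0.2698 0.2475] loc [-0.0883  0.513 ] psi 24.52 F [-0.3 -0.9 -0.8] w 0.998 q [ 3.530e-01 -6.200e-02  1.668e+00 -1.000e-03  1.536e+00 -7.500e-02]
```

View pics/w6.png

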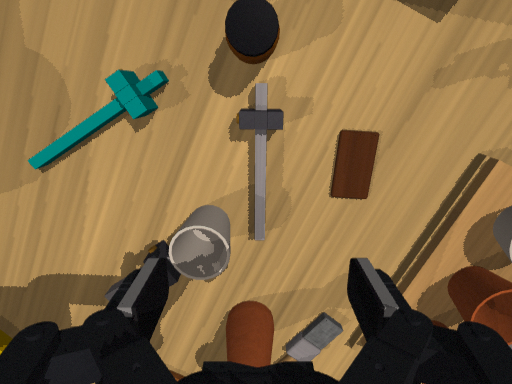

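View pics/s6.png

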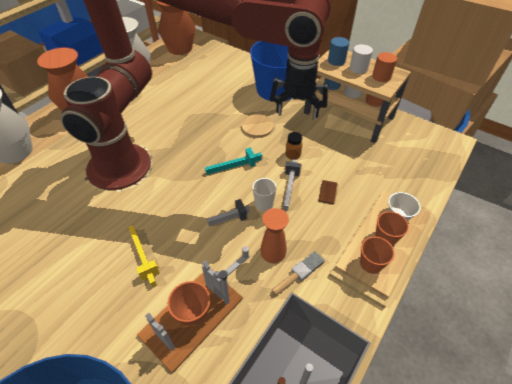

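```bash
python3 -c "
from h import *
import pickle
s,f=pickle.load(open('w6.pkl','rb')); w=wframe(s,f)
S=pickle.load(open('f0.pkl','rb'))['scene']; print('tcp in scene',proj(S,s['tool_pos']))
im=f['image']; cv2.imwrite('pics/c10.png',cv2.resize(im[70:250,200:320,::-1],None,fx=3.3*1,fy=3.3,interpolation=cv2.INTER_CUBIC))
R=Rq(s['tool_rot'])
pts={}
for n,u,v,z in [('headend',262,84,.026),('tail',260,240,.026),('headL',239,110,.044),('headR',283,110,.044),('headnearL',239,129,.044),('headnearR',283,129,.044)]:
    p=ray(w,u,v,z); pts[n]=p; print(n,p.round(4),'tool',(R.T@(p-s['tool_pos'])).round(4))
d=pts['headend']-pts['tail']; print(np.linalg.norm(d),np.degrees(np.arctan2(d[1],d[0])))
"
```

```text
tcp in scene [295.29549341 125.25323347]
headend [0.4869 0.3494 0.026 ] tool [-0.0855  0.2215  0.0045]
tail [0.5678 0.1682 0.026 ] tool [0.1129 0.2216 0.0029]
headL [0.4749 0.3137 0.044 ] tool [-0.058   0.2035 -0.0213]
headR [0.5196 0.3341 0.044 ] tool [-0.0581  0.2035  0.0279]
headnearL [0.4832 0.2945 0.044 ] tool [-0.0371  0.2035 -0.0216]
headnearR [0.5288 0.3153 0.044 ] tool [-0.0371  0.2035  0.0285]
0.19840210500082453 114.04238086248436
```

View pics/c10.png

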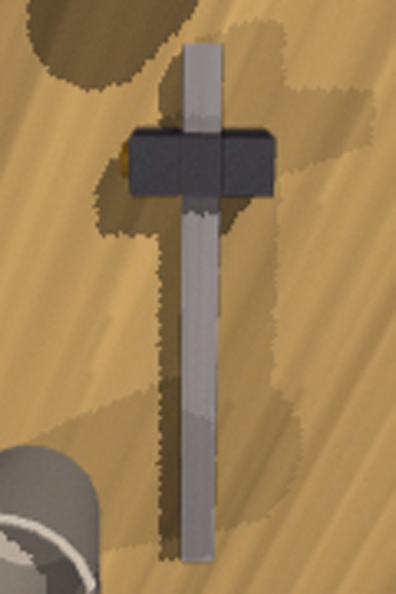

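Request:
{"op": "play_rows", "data": {"slide": [[-0.9, 2, 0.2], [-0.8, 4, 0.2], [0, 4, 0], [0, 4, 0], [0, 2, 0], [0, 0, 0], [0, 0, 0], [0, 0, 0]], "yaw": [0.5, 0, 0, 0, 0, 0, 0, 0], "grip": [-0.2, -0.2, -0.2, -0.2, -0.2, -0.2, -0.2, -0.2]}}

```text
time: 13.05
tool_pos: [0.5173, 0.2874, 0.0901]
tool_rot: [0.594, -0.592, 0.385, -0.386]
contact_force: [0.4, 0.3, -0.1]
gripper_width: 0.602
```

```bash
python3 -c "
from h import *
import pickle
s=rep(); f=save('wrist','w7.png'); pickle.dump((s,f),open('w7.pkl','wb'))"
```

```text
t 13.05 pos [0.5173 0.2874 0.0901] loc [-0.0912  0.5304] psi 23.93 F [ 0.4  0.3 -0.1] w 0.602 q [ 0.381  0.077  1.798 -0.     1.263 -0.036]
```

View pics/w7.png

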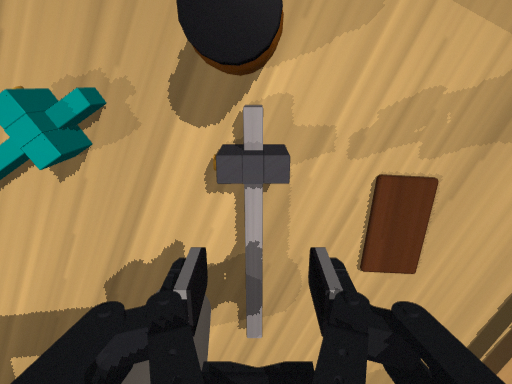

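```bash
python3 -c "
from h import *
import pickle
s,f=pickle.load(open('w7.pkl','rb')); w=wframe(s,f)
R=Rq(s['tool_rot'])
for n,u,v,z in [('headend',253.5,106,.026),('tail',254,337,.026),('headnearL',217,184,.044),('headnearR',289,184,.044),('headnearbarL',244,184,.044),('headnearbarR',263,184,.044)]:
    p=ray(w,u,v,z); print(n,p.round(4),'tool',(R.T@(p-s['tool_pos'])).round(4))
"
```

```text
headend [0.4858 0.3508 0.026 ] tool [-0.0707  0.0641 -0.0033]
tail [0.5664 0.1686 0.026 ] tool [ 0.1286  0.0641 -0.0035]
headnearL [0.4834 0.2944 0.044 ] tool [-0.0201  0.046  -0.0283]
headnearR [0.5287 0.3144 0.044 ] tool [-0.02    0.0462  0.0212]
headnearbarL [0.5004 0.3019 0.044 ] tool [-0.0201  0.0461 -0.0098]
headnearbarR [0.5123 0.3072 0.044 ] tool [-0.0201  0.0462  0.0033]
```

Request:
{"op": "play_rows", "data": {"slide": [[0, 3, -0.35], [0, 3, 0], [0, 2, 0], [0, 1.4, 0], [0, 0.8, 0], [0, 0, 0], [0, 0, 0]], "yaw": [0, 0, 0, 0, 0, 0, 0], "grip": [-0.2, -0.2, -0.2, -0.2, -0.2, -0.2, -0.2]}}

```text
time: 13.8
tool_pos: [0.5134, 0.2864, -0.0131]
tool_rot: [0.594, -0.592, 0.385, -0.386]
contact_force: [-0.5, 0.2, 0.6]
gripper_width: 0.602
```

```bash
python3 -c "
from h import *
rep(); save('wrist','w8.png')"
```

```text
t 13.8 pos [ 0.5134  0.2864 -0.0131] loc [-0.095   0.5289] psi 23.99 F [-0.5  0.2  0.6] w 0.602 q [ 0.382  0.207  1.849  0.     1.083 -0.036]
```

View pics/w8.png

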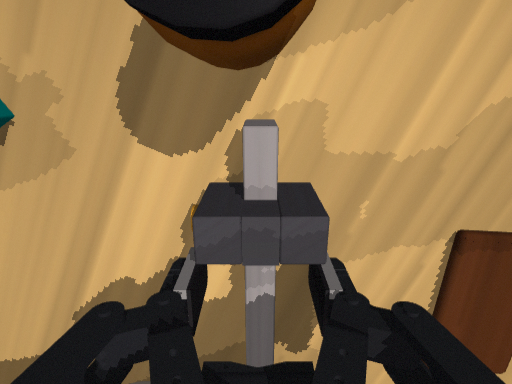

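Request:
{"op": "play_rows", "data": {"slide": [[0, 0.3, 0], [0, 0, 0], [0, 0, 0], [0, 0, 0], [0, 0, 0], [0, 0, 0], [0, 0, 0], [0, 0, 0]], "yaw": [0, 0, 0, 0, 0, 0, 0, 0], "grip": [-0.2, -0.2, 0.2, 0.6, 1, 1, 1, 1]}}

```text
time: 14.65
tool_pos: [0.5131, 0.2862, -0.0168]
tool_rot: [0.593, -0.592, 0.385, -0.386]
contact_force: [1.8, 1.8, 2.2]
gripper_width: 0.151
```

```bash
python3 -c "
from h import *
rep(); save('wrist','w9.png')"
```

```text
t 14.65 pos [ 0.5131  0.2862 -0.0168] loc [-0.0953  0.5287] psi 23.98 F [1.8 1.8 2.2] w 0.151 q [ 0.382  0.213  1.85   0.     1.077 -0.036]
```

View pics/w9.png

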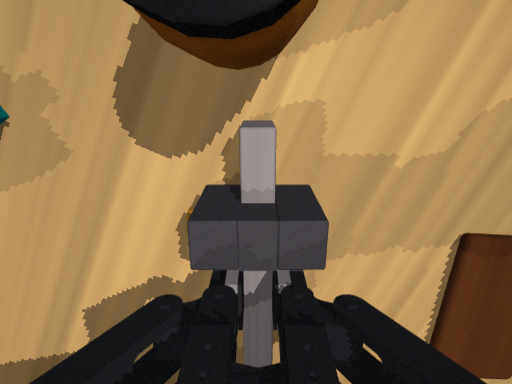

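Request:
{"op": "play_rows", "data": {"slide": [[0, -0.3, 0], [0, -0.5, 0], [0, -0.7, 0], [0, -1, 0], [0, -1, 0], [0, 0, 0], [0, 0, 0]], "yaw": [0, 0, 0, 0, 0, 0, 0], "grip": [1, 1, 1, 1, 1, 1, 1]}}

```text
time: 15.4
tool_pos: [0.5128, 0.2861, 0.0184]
tool_rot: [0.593, -0.593, 0.385, -0.385]
contact_force: [0.3, 0.5, -7.6]
gripper_width: 0.154
```

```bash
python3 -c "
from h import *
s=rep(); print(s['ft_torque']);save('wrist','w10.png');save('scene','s10.png')"
```

```text
t 15.4 pos [0.5128 0.2861 0.0184] loc [-0.0955  0.5286] psi 23.98 F [ 0.3  0.5 -7.6] w 0.154 q [ 0.382  0.159  1.842 -0.     1.139 -0.036]
[0.01311428 0.01598692 0.0036869 ]
```

View pics/w10.png

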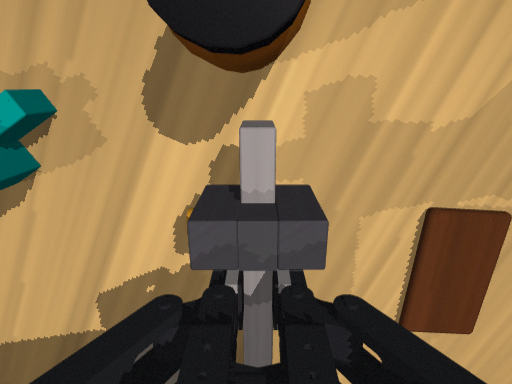

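View pics/s10.png

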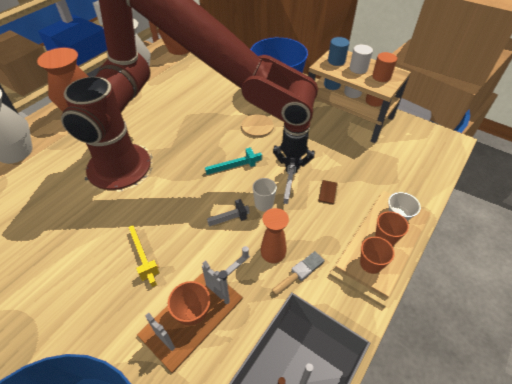

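Request:
{"op": "play_rows", "data": {"slide": [[0, -1, 0], [0, -2, 0], [0, -3, 0], [0, -3, 0], [0, -3, 0], [0, -3, 0], [0, -3, 0], [0, -1.7, 0], [0, -0.5, 0], [0, 0, 0], [0, 0, 0], [0, 0, 0]], "yaw": [0, 0, 0, 0, 0, 0, 0, 0, 0, 0, 0, 0], "grip": [1, 1, 1, 1, 1, 1, 1, 1, 1, 1, 1, 1]}}

```text
time: 16.7
tool_pos: [0.5113, 0.2855, 0.217]
tool_rot: [-0.592, 0.594, -0.386, 0.384]
contact_force: [-0.3, -0.2, -6.9]
gripper_width: 0.149
```

Request:
{"op": "play_rows", "data": {"slide": [[0, 0, 0], [0, 0, 0], [0, 0, 0], [0, 0, 0], [0, 0, 0], [0, 0, 0], [1, 0, 0.2], [2, 0, 0.4], [3, 0, 0.6], [3, 0, 0.6], [3, 0, 0.6], [3, 0, 0.6]], "yaw": [3, 5, 6, 6, 6, 4, 0, 0, 0, 0, 0, 0], "grip": [1, 1, 1, 1, 1, 1, 1, 1, 1, 1, 1, 1]}}

```text
time: 17.9
tool_pos: [0.5259, 0.1317, 0.2187]
tool_rot: [0.473, -0.474, 0.525, -0.525]
contact_force: [0.2, 0.2, -6.8]
gripper_width: 0.152
```

```bash
python3 -c "
from h import *
s=rep(); print(s['ft_torque']);save('scene','s11.png')"
```

```text
t 17.9 pos [0.5259 0.1317 0.2187] loc [-0.0663  0.3764] psi -5.92 F [ 0.2  0.2 -6.8] w 0.152 q [ 0.108 -0.149  1.796 -0.     1.496  0.212]
[ 0.02766898 -0.03769568  0.01291101]
```

View pics/s11.png

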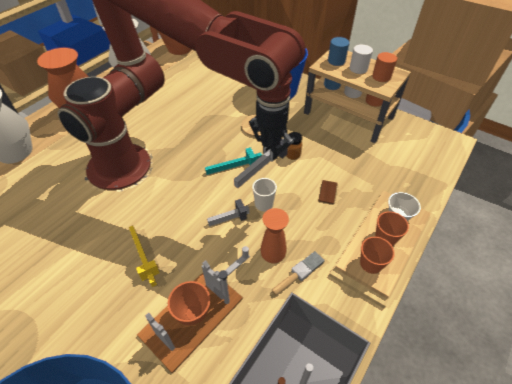

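Request:
{"op": "play_rows", "data": {"slide": [[3, 0, 0.6], [3, 0, 0.6], [3, 0, 0.6], [3, 0, 0.6], [3, 0, 0.6], [3, 0, 0.6], [3, 0, 0.6], [3, 0, 0.6], [3, 0, 0.6], [3, 0, 0.6], [2.5, 0, 0.3], [1, 0, 0.1]], "yaw": [0, 0, 0, 0, 0, 0, 0, 0, 0, 0, 0, 0], "grip": [1, 1, 1, 1, 1, 1, 1, 1, 1, 1, 1, 1]}}

```text
time: 19.15
tool_pos: [0.5541, -0.2088, 0.2186]
tool_rot: [0.472, -0.473, 0.526, -0.526]
contact_force: [-0.7, 0.4, -6.4]
gripper_width: 0.148
```

Request:
{"op": "play_rows", "data": {"slide": [[0, 0, 0], [0, 0, 0], [0, 0, 0]], "yaw": [0, 0, 0], "grip": [1, 1, 1]}}

```text
time: 19.45
tool_pos: [0.5549, -0.2052, 0.2194]
tool_rot: [0.474, -0.473, 0.525, -0.525]
contact_force: [-0.1, -0.6, -6.8]
gripper_width: 0.148
```

```bash
python3 -c "
from h import *
import pickle
s=rep(); f=save('wrist','w12.png'); g=save('scene','s12.png'); t=save('top','t12.png'); pickle.dump((s,f,g,t),open('w12.pkl','wb'))
a=cv2.imread('pics/s12.png'); b=cv2.imread('pics/t12.png')
cv2.imwrite('pics/c12.png',np.hstack([cv2.resize(a[190:350,120:280],(500,500),interpolation=2),cv2.resize(b[100:260,290:450],(500,500),interpolation=2)])[:,:1000][:,:,:])
x=cv2.imread('pics/c12.png'); cv2.imwrite('pics/c12.png',cv2.resize(x,(800,400)))"
```

```text
t 19.45 pos [ 0.5549 -0.2052  0.2194] loc [-0.0022  0.0445] psi -5.93 F [-0.1 -0.6 -6.8] w 0.148 q [-0.48  -0.03   1.683  0.     1.489 -0.377]
```

View pics/w12.png

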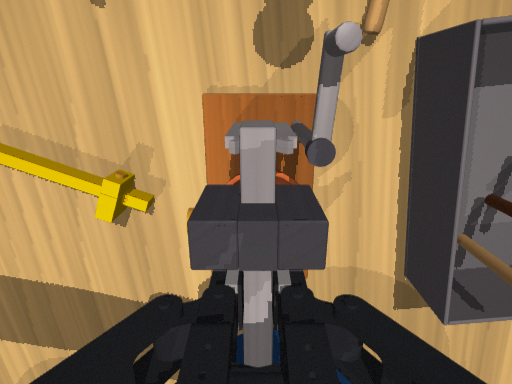

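View pics/c12.png

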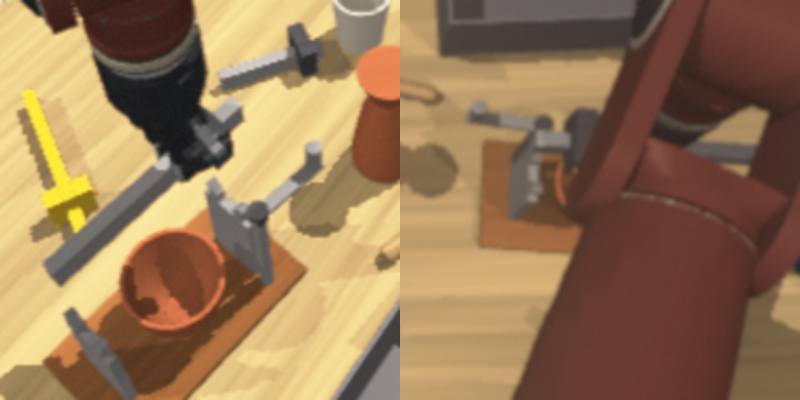

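```bash
python3 -c "
from h import *
import pickle
s,f,_,_=pickle.load(open('w12.pkl','rb')); w=wframe(s,f); R=Rq(s['tool_rot'])
im=f['image']; x=cv2.resize(im[80:290,180:370,::-1],None,fx=2.8,fy=2.8,interpolation=cv2.INTER_CUBIC); cv2.imwrite('pics/c13.png',x)
zt=s['tool_pos'][2]+.0168+.026
for n,u,v,z in [('headendL',240.5,128,zt),('headendR',276,128,zt),('headnearL',189,269,zt+.018),('headnearR',327,268,zt+.018),('bl',204,94,.012),('br',314,94,.012),('piv',319.5,151,.166)]:
    p=ray(w,u,v,z); print(n,local(p).round(4),'tool',(R.T@(p-s['tool_pos'])).round(4))
c,sn=np.cos(th),np.sin(th)
for q in [(-.065,.12,.012),(.065,.12,.012),(.042,.084,.158),(.042,.084,.166),(-.03,.084,.144),(.03,.084,.144),(.042,.154,.19)]: print(q,proj(w,np.r_[o+np.array([[c,-sn],[sn,c]])@np.array(q[:2]),q[2]]).round(1))
"
```

```text
headendL [-0.0091  0.1134] tool [-0.069  -0.0428 -0.0068]
headendR [0.0041 0.1134] tool [-0.069  -0.0428  0.0064]
headnearL [-0.0279  0.0643] tool [-0.0199 -0.0608 -0.0257]
headnearR [0.023  0.0648] tool [-0.0204 -0.0608  0.0252]
bl [-0.0625  0.1192] tool [-0.0746  0.2074 -0.0601]
br [0.0598 0.1194] tool [-0.0747  0.2074  0.0622]
piv [0.0398 0.0859] tool [-0.0413  0.0534  0.0421]
(-0.065, 0.12, 0.012) [201.7  93.2]
(0.065, 0.12, 0.012) [318.7  93.5]
(0.042, 0.084, 0.158) [320.4 151.4]
(0.042, 0.084, 0.166) [322.5 153.7]
(-0.03, 0.084, 0.144) [221.5 147.5]
(0.03, 0.084, 0.144) [301.  147.7]
(0.042, 0.154, 0.19) [339.8  36. ]
```

View pics/c13.png

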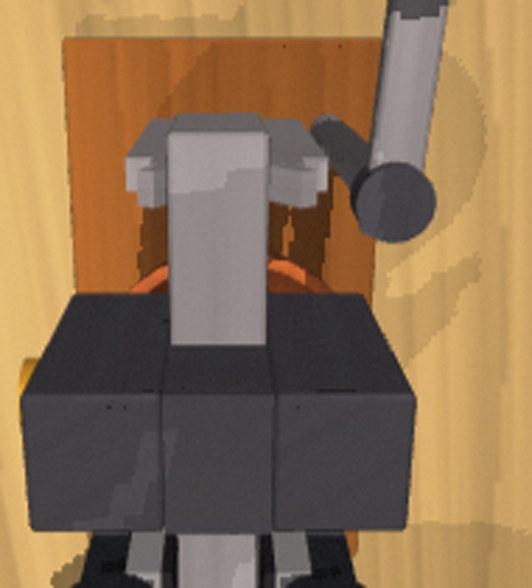

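Request:
{"op": "play_rows", "data": {"slide": [[0.7, 0, 0.1], [0.7, 0, 0.15], [0, 1, 0], [0, 2, 0], [0, 2, 0], [0, 2, 0], [0, 1, 0], [0, 0, 0], [0, 0, 0], [0, 0, 0]], "yaw": [0, 0, 0, 0, 0, 0, 0, 0, 0, 0], "grip": [1, 1, 1, 1, 1, 1, 1, 1, 1, 1]}}

```text
time: 20.6
tool_pos: [0.5569, -0.221, 0.1413]
tool_rot: [-0.473, 0.473, -0.525, 0.526]
contact_force: [1.5, -0.5, -6.4]
gripper_width: 0.151
```

```bash
python3 -c "
from h import *
s=rep(); save('wrist','w13.png'); save('scene','s13.png')
a=cv2.imread('pics/s13.png'); b=cv2.imread('pics/w13.png')
x=np.hstack([cv2.resize(a[220:350,120:250],(420,420),interpolation=2),cv2.resize(b[60:290,150:380],(380,420),interpolation=2)]); cv2.imwrite('pics/c14.png',x[:,:800])"
```

```text
t 20.6 pos [ 0.5569 -0.221   0.1413] loc [0.0015 0.0289] psi -6.02 F [ 1.5 -0.5 -6.4] w 0.151 q [-0.502  0.043  1.743  0.     1.353 -0.397]
```

View pics/c14.png

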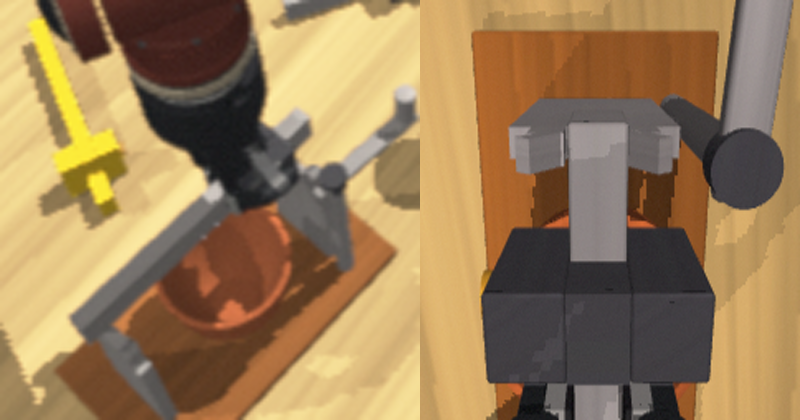

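Request:
{"op": "play_rows", "data": {"slide": [[0, 0.7, -0.1], [0, 0.8, 0], [0, 0.8, 0], [0, 0.7, 0], [0, 0.3, 0], [0, 0.3, 0], [0, 0, 0], [0, 0, 0]], "yaw": [0, 0, 0, 0, 0, 0, 0, 0], "grip": [1, 1, 1, 1, 1, 1, 1, 1]}}

```text
time: 21.5
tool_pos: [0.5552, -0.2205, 0.1039]
tool_rot: [-0.473, 0.473, -0.525, 0.526]
contact_force: [0.2, 0.4, -6.7]
gripper_width: 0.151
```

```bash
python3 -c "
from h import *
s=rep(); save('wrist','w14.png'); save('scene','s14.png')
a=cv2.imread('pics/s14.png'); b=cv2.imread('pics/w14.png')
x=np.hstack([cv2.resize(a[220:350,120:250],(420,420),interpolation=2),cv2.resize(b[60:290,150:380],(380,420),interpolation=2)]); cv2.imwrite('pics/c15.png',x[:,:800])"
```

```text
t 21.5 pos [ 0.5552 -0.2205  0.1039] loc [-0.0003  0.0292] psi -6.02 F [ 0.2  0.4 -6.7] w 0.151 q [-0.503  0.077  1.773 -0.     1.291 -0.397]
```

View pics/c15.png

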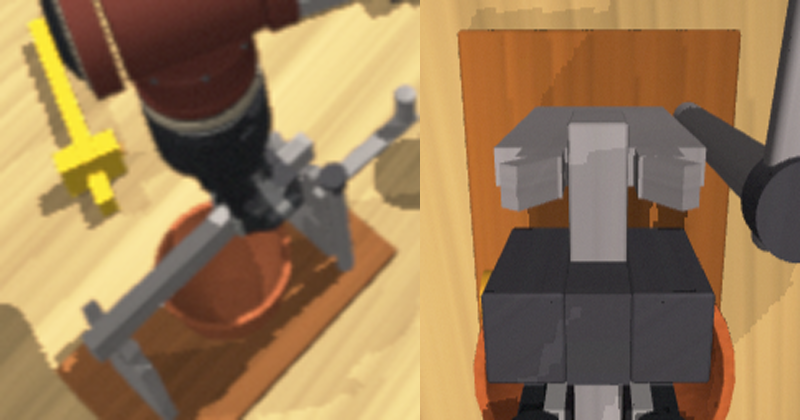

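Request:
{"op": "play_rows", "data": {"slide": [[0, 0.15, 0], [0, 0.1, 0], [0, 0, 0]], "yaw": [0, 0, 0], "grip": [1, 1, 1]}}

```text
time: 21.9
tool_pos: [0.5551, -0.2204, 0.1012]
tool_rot: [-0.473, 0.473, -0.525, 0.526]
contact_force: [-0.2, 0.1, -7.4]
gripper_width: 0.15
```

Request:
{"op": "play_rows", "data": {"slide": [[0, 0.1, 0], [0, 0, 0]], "yaw": [0, 0], "grip": [1, 1]}}

```text
time: 22.1
tool_pos: [0.5551, -0.2204, 0.1011]
tool_rot: [0.473, -0.473, 0.526, -0.526]
contact_force: [-3.8, 1.4, 0.2]
gripper_width: 0.146
```

Request:
{"op": "play_rows", "data": {"slide": [[0, 0, 0], [0, 0, 0], [0, 0, 0], [0, 0, 0], [0, 0, 0], [0, 0, 0], [0, 0, 0], [0, 0, 0]], "yaw": [0, 0, 0, 0, 0, 0, 0, 0], "grip": [1, 0.8, 0.6, 0.4, 0.2, 0, -0.2, -0.2]}}

```text
time: 22.9
tool_pos: [0.5551, -0.2204, 0.1001]
tool_rot: [-0.473, 0.473, -0.525, 0.526]
contact_force: [-0.3, -0.4, -0.3]
gripper_width: 0.602
```

```bash
python3 -c "
from h import *
s=rep(); save('wrist','w15.png'); save('scene','s15.png')
a=cv2.imread('pics/s15.png'); b=cv2.imread('pics/w15.png')
x=np.hstack([cv2.resize(a[220:350,120:250],(420,420),interpolation=2),cv2.resize(b[60:380,100:420],(380,420),interpolation=2)]); cv2.imwrite('pics/c16.png',x[:,:800])"
```

```text
t 22.9 pos [ 0.5551 -0.2204  0.1001] loc [-0.0004  0.0293] psi -6.02 F [-0.3 -0.4 -0.3] w 0.602 q [-0.503  0.081  1.776  0.     1.285 -0.397]
```

View pics/c16.png

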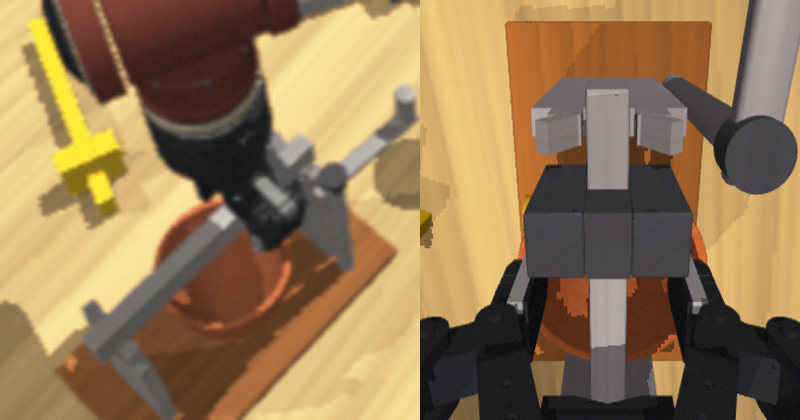

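Request:
{"op": "play_rows", "data": {"slide": [[0, -0.5, 0], [0, -1.5, 0], [0, -3, 0], [0, -4, 0], [0, -4, 0], [0, -2, 0], [-3, 0, 2], [-4, 0, 2.5], [-4, 0, 2.5], [-2.1, 0, 1.5], [0, 0, 0], [0, 0, 0]], "yaw": [0, 0, 0, 0, 0, 0, 0, 0, 0, 0, 0, 0], "grip": [-0.2, -0.2, -0.2, -0.2, -0.2, -0.2, 0.5, 1, 1, 1, 1, 1]}}

```text
time: 24.2
tool_pos: [0.6534, -0.0988, 0.2511]
tool_rot: [-0.473, 0.473, -0.525, 0.526]
contact_force: [-1.0, -0.5, 0.5]
gripper_width: -0.0
```

```bash
python3 -c "
from h import *
import pickle
s=rep(); f=save('wrist','w16.png'); save('top','t16.png'); g=save('scene','s16.png'); pickle.dump((s,f),open('w16.pkl','wb'))
w=wframe(s,f); c,sn=np.cos(th),np.sin(th)
for a in (1.4,1.5,1.6,1.7): print(a,proj(w,np.r_[o+np.array([[c,-sn],[sn,c]])@[.042-.07*np.cos(a),.084+.07*np.sin(a)],.19]))"
```

```text
t 24.2 pos [ 0.6534 -0.0988  0.2511] loc [0.0847 0.1606] psi -5.96 F [-1.  -0.5  0.5] w -0.0 q [-2.620e-01  1.160e-01  1.481e+00 -1.000e-03  1.544e+00 -1.580e-01]
1.4 [186.26844013 212.42100777]
1.5 [195.33621203 211.40554039]
1.6 [204.53820727 211.24121664]
1.7 [213.75646663 211.93058328]
```

View pics/w16.png

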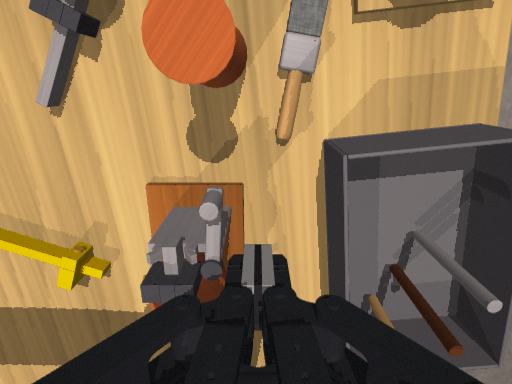

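View pics/s16.png

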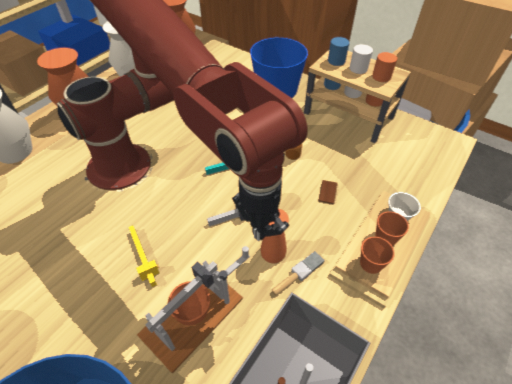

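Request:
{"op": "play_rows", "data": {"slide": [[0, 3.5, 0], [0, 3.5, 0], [0, 3.4, 0], [0.2, 0, -1.2], [0.2, 0, -1.2], [0, 0, -1.0], [0, 0, -1.0], [0.2, 0, -1.0], [0.3, 0, -1.0]], "yaw": [0, 0, 0, 0, 0, 0, 0, 0, 0], "grip": [1, 1, 1, 1, 1, 1, 1, 1, 1]}}

```text
time: 25.25
tool_pos: [0.5885, -0.1014, 0.1474]
tool_rot: [-0.474, 0.473, -0.525, 0.526]
contact_force: [2.0, -0.3, -0.1]
gripper_width: 0.001
```

```bash
python3 -c "
from h import *
s=rep(); save('wrist','w17.png')"
```

```text
t 25.25 pos [ 0.5885 -0.1014  0.1474] loc [0.0204 0.1511] psi -6.01 F [ 2.  -0.3 -0.1] w 0.001 q [-0.295  0.033  1.742  0.     1.364 -0.19 ]
```

View pics/w17.png

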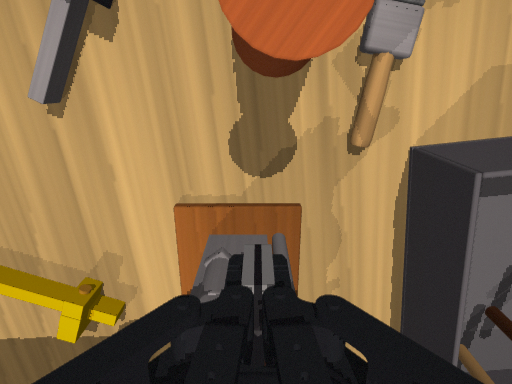

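Request:
{"op": "play_rows", "data": {"slide": [[0.4, 0, -1.0], [0.4, 0, -1.0], [0.7, 0, -0.8], [0.75, 0, -0.8], [0.6, 0, -0.4], [0.65, 0, -0.35], [0.7, 0, -0.3], [0.5, 0, -0.2], [0.2, 0, 0], [0, 0, 0], [0, 0, 0]], "yaw": [0, 0, 0, 0, 0, 0, 0, 0, 0, 0, 0], "grip": [1, 1, 1, 1, 1, 1, 1, 1, 1, 1, 1]}}

```text
time: 26.4
tool_pos: [0.535, -0.1442, 0.146]
tool_rot: [0.473, -0.473, 0.526, -0.525]
contact_force: [-1.6, 4.9, 1.4]
gripper_width: -0.0
```

```bash
python3 -c "
from h import *
s=rep(); save('wrist','w18.png')"
```

```text
t 26.4 pos [ 0.535  -0.1442  0.146 ] loc [-0.0283  0.103 ] psi -6.0 F [-1.6  4.9  1.4] w -0.0 q [-3.980e-01 -6.500e-02  1.842e+00  1.000e-03  1.367e+00 -2.930e-01]
```

View pics/w18.png

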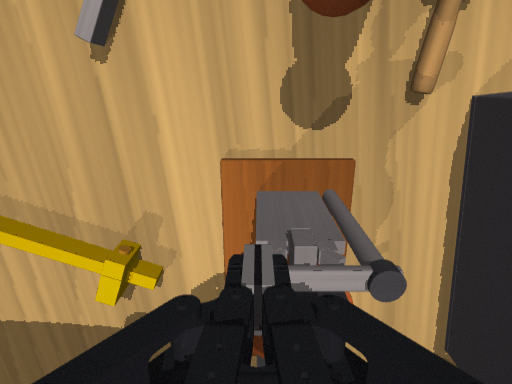

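Request:
{"op": "play_rows", "data": {"slide": [[-1, 0, 0], [-2, 0, 0], [-3, 0, 0], [-1, -3, 0], [0, -4, -1], [0, -4, -2], [0, -2, -2], [0, 0, -2], [0, 0, 0], [0, 0, 0], [0, 0, 0]], "yaw": [0, 0, 0, 0, 0, 0, 0, 0, 0, 0, 0], "grip": [1, 1, 1, 1, 1, 1, 1, 1, 1, 1, 1]}}

```text
time: 27.55
tool_pos: [0.4733, -0.068, 0.2752]
tool_rot: [0.473, -0.473, 0.526, -0.525]
contact_force: [-0.2, -0.5, -0.8]
gripper_width: 0.003
```

```bash
python3 -c "
from h import *
import pickle
s=rep(); f=save('wrist','w19.png'); g=save('scene','s19.png'); t=save('top','t19.png'); pickle.dump((s,f,g,t),open('w19.pkl','wb'))
a=g['image'][...,::-1]; b=t['image'][...,::-1]
x=np.hstack([cv2.resize(a[220:360,120:260],(400,400),interpolation=2),cv2.resize(b[130:240,310:420],(400,400),interpolation=2)]); cv2.imwrite('pics/c19.png',x)"
```

```text
t 27.55 pos [ 0.4733 -0.068   0.2752] loc [-0.0977  0.1723] psi -6.02 F [-0.2 -0.5 -0.8] w 0.003 q [-0.298 -0.337  1.86  -0.     1.62  -0.193]
```

View pics/c19.png

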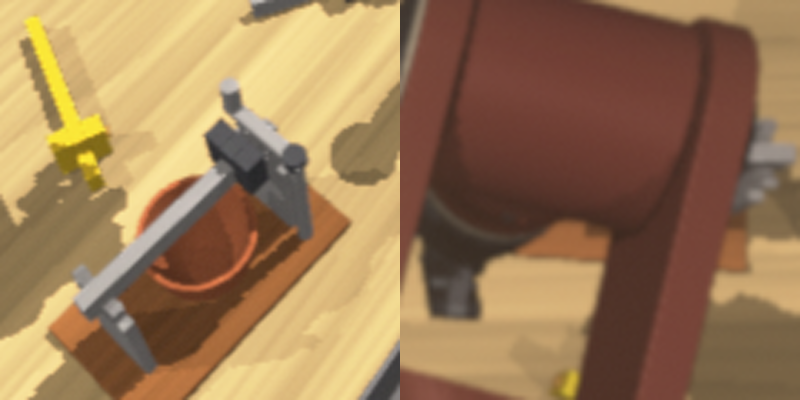

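View pics/s19.png

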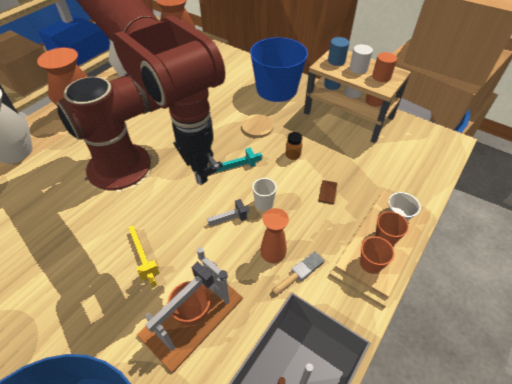

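```bash
python3 -c "
from h import *
import pickle
s,f,g,t=pickle.load(open('w19.pkl','rb')); c,sn=np.cos(th),np.sin(th)
for q in [(-.007,-.1,.144),(.007,-.1,.144),(.007,-.1,.118),(-.007,-.1,.118)]: print(q,proj(g,np.r_[o+np.array([[c,-sn],[sn,c]])@np.array(q[:2]),q[2]]).round(1))
a=g['image'][...,::-1]; cv2.imwrite('pics/c20.png',cv2.resize(a[300:360,130:200],None,fx=8,fy=8,interpolation=cv2.INTER_CUBIC))
S=pickle.load(open('f0.pkl','rb'))['scene']['image']
d=cv2.absdiff(S,g['image']).max(2)
for n,(u0,v0,u1,v1) in dict(mug=(250,175,280,215),jar=(284,130,304,160),vase=(260,208,290,262),rib=(318,178,338,206),short=(206,198,250,228)).items(): print(n,(d[v0:v1,u0:u1]>40).sum())
"
```

```text
(-0.007, -0.1, 0.144) [144.9 323.7]
(0.007, -0.1, 0.144) [149.1 328.1]
(0.007, -0.1, 0.118) [151.8 332.4]
(-0.007, -0.1, 0.118) [147.7 328.1]
mug 8
jar 2
vase 23
rib 0
short 0
```

View pics/c20.png

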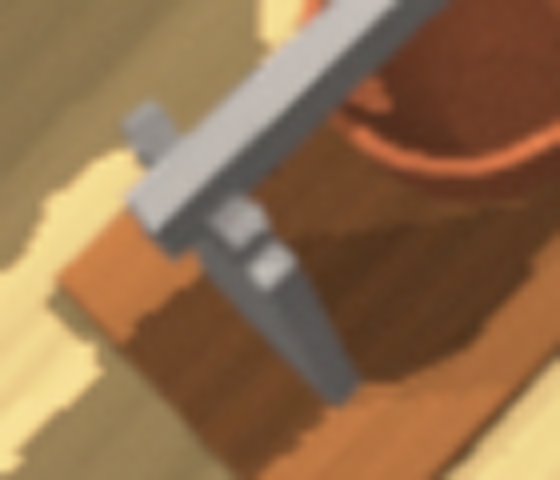

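```bash
python3 -c "
from h import *
rep(); print(workorder.job_done())"
```

```text
t 27.7 pos [ 0.4733 -0.0679  0.2752] loc [-0.0977  0.1724] psi -6.02 F [ 0.8  0.5 -0.2] w 0.001 q [-0.298 -0.337  1.859 -0.     1.621 -0.193]
the job is handed in; nothing more can be done
None
```

I pushed the keeper aside to about 1.67 rad and gripped the long steel gauge at its balance point. I lowered it level into both forks with its head on the keeper side, let go once the stand had its weight, and pushed the keeper shut. I handed the job in at 27.7 s of the 72 s; no verdict was reported.

**Last checks:**
- **Gauge:** its tail corners were within about 2 mm of where a seated gauge should show. It carried level on the way, and the wrist force fell from about 7 N to about 0 as the forks took the weight.
- **Keeper:** the knob image matched 0 rad within about a pixel, and the push ended at about 5 N, which fits the arm reaching its stop.
- **Other things:** the cup, jar, vase, rib and short gauge looked unmoved next to the first picture. The bowl looked untouched by eye; I did not measure it. At hand-in the arm stood clear of everything, with the wrist force near zero.

**What disagreed:** the fingertips, when shut, are about 19.5 mm behind the reported TCP, not 11 mm ahead as stated. My first keeper push therefore passed over the knob without touching it. I found the true fingertip height with a light touch on the table (about 13 N) and used it from then on.

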